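# Clamp a glued drawer pull with a trigger clamp and keep it squeezed

### The job

The two halves of the stepped wooden drawer pull have just been glued: stand it upright on the clamp's board, in the middle between the fixed jaw and the sprung pad and square to them, and let go of it. Then pump the clamp's trigger against its handle, moving the rod in no other way, until the pad holds the pull against the fixed jaw and its spring has begun to give; stop pumping then, because too much squeeze crushes the joint, and finish while still holding the trigger squeezed. Leave everything else on the shelf where it is.

Things in the scene. Friction and masses are not known exactly. Their poses are not given: they have to be found in the camera images.
- pull_center (a point): Centre (half-way up) of the loose wooden drawer pull: two upright brown slabs glued face to face, dark glue line, 50 mm tall, 44 mm wide along its y, 34 mm through along its x (+x slab 18 mm thick, 50 tall; the other 16 mm thick, 40 tall: a stepped top). z up, about 60 g. Grip across the 44 mm (closing along its y). Either way round in the clamp is good.
- nest (a point): Where the pull's centre goes in the screwed-down clamp. x: the way the rod advances (handle to fixed jaw), y across, z up. The clamp's board (290 x 100 x 12 mm) is 25 mm below. Fixed jaw's face 23 mm in +x, 56 mm wide, top 27 mm above this point; nothing stands to the sides (y). The pull goes with its x along this x, a few mm either way: the pad pushes it to the jaw.
- jaw_face (a point): Centre of the fixed jaw's rubber face, which looks in -x of the clamp (towards the pad).
- pad_face (a point): Centre of the face of the sprung rubber pad (30 by 30 mm, 8 mm thick) on the rod's front end; the face looks to the fixed jaw. Free gap = distance to jaw_face less the pull's 34 mm: 10 to 24 mm at the start.
- rod (a joint): How far the square steel rod has been advanced (m, grows towards the fixed jaw, 0 to 0.07; starts at 0 to 0.014). It stays where the ratchet leaves it (14 N of friction) and never needs to go back.
- pad (a joint): How far the pad's spring is compressed (m): 0 when nothing touches the pad, up to 0.027; 0.8 N per mm, so 0.010 means 8 N on the pull.
- trigger (a joint): Trigger angle (rad): 0 free (a spring returns it), 0.26 at its stop, fully squeezed. Each squeeze of 0.2 or more pushes the rod one 5 mm tooth (at most 8 mm) forward by a pawl; the return leaves the rod where it is. Takes up to about 17 N at the finger; the stop takes any surplus.
- squeeze (a point): Where to squeeze (axes as nest), 150 mm above the shelf, midway between the outer faces of handle and trigger at full squeeze. Two black uprights in line along x: fixed handle, rear face 14 mm in -x; trigger, front face about 30 mm in +x free, 14 mm squeezed. Tops 33 mm above, grey body 52 mm below. Come from above, fingers 66 mm or more open, straddling both, closing along x; open to let the trigger return.
- infuser: Stainless mesh infuser ball, 52 mm across, 61 mm tall on a small foot; origin under its centre. Bystander, may stand near the pull.
- tin: Small round aluminium tea tin, 57 mm across, 44 mm tall; origin under its centre. Bystander, may stand near the pull.
- mug: Yellow mug, 82 mm across, 92 mm tall; origin under its centre. Bystander.
- jar: Glass jar with aluminium screw cap, 76 mm across, 115 mm tall; origin under its centre. Bystander.
- spoonrest: White plastic spoon rest, 150 by 75 mm, 20 mm tall; origin under its centre. Bystander.
There are look-alikes about, which are no part of the job. Of the things shaped like the part that bears pull_center, the wooden one is meant.

How it is judged:
By the outcome, as a careful person would: the job done as asked, in the order asked, and still so for the second after the job is handed in, while the arm keeps its last pose, push and grip.
It also fails if it takes over 61 s, if anything falls off the work surface, if the arm or the gripper's body presses on something with over 40 N, if the wrist force passes 120 N, or if a joint passes its speed limit or range.

### The arm

A 6-joint arm with a two-finger parallel gripper is mounted at the origin on the work surface. World frame = base frame: x ahead of the robot, y to its left, z up, the work surface at z = 0. Lengths are in m, angles in rad, forces in N, time in s.
With the tool pointing down it reaches from about 0.3 to 0.75 m from the base axis. Payload 8.5 kg.
Tool frame: the origin (TCP) lies midway between the tips of the shut fingers; the grasp point (between the pads) lies 19 mm behind it; z points along the fingers, x is the direction in which the jaws open and shut, and the axes are right-handed (so a half turn about z gives the same grasp; the last joint's range is limited). The gripper opens to 85 mm and grips with 20 to 120 N. Pads are 22 mm wide; open, the fingers measure 114 mm over their backs; the gripper's body (76 mm by 85 mm) begins 54 mm behind the grasp point. The pads swing forward as they close: fully open they stand 13 mm farther back than shut.
Start: joints at [0.98, 0.381, 1.297, -0, 1.464, -0.215], TCP at [0.202, 0.512, 0.231] pointing down, gripper open.
Joint ranges: [-3.11, 3.11], [-0.89, 2.33], [0.22, 2.48], [-1.42, 4.56], [0.17, 2.85], [-2.88, 2.88]. Speed limits (rad/s): [2.39, 2.39, 3.14, 3.14, 3.14, 3.14].

### API

Orientations are given as [roll, pitch, yaw] about the fixed x, y, z axes, in that order (R = Rz(yaw) Ry(pitch) Rx(roll)).
In Python, from workcell import bot, capture gives the robot as it stands.
- The arm moves only by the tool send_rows, never from a script. Its argument "motion" is a list of rows, each an object with "xyz": the shift along the tool's x, y, z in cm, a list of three; "angular": the turn, a rotation vector about the tool's x, y, z in rad, a list of three. A call has exactly 10 rows; each row shifts and turns the commanded pose from where the row before left it, along the tool's axes as they then stand; what a row does not reach is not made up. A row lasts 1/12 s, in which the tool goes at most 41.7 mm and 7.16 degrees, less where a joint would pass 70% of its speed; a pose out of reach is approached as far as the arm can. A call is refused whole if a number of a shift passes 4.17 or a number of a turn 0.125, either way. A call with a gripper value outside its range is refused whole. "grip" is the finger opening in cm, from 0 to 8.54, set as the call begins (left out, the last holds). The fingers move at their own pace and stop on an object; "grip_force" is the grip in N (left out, the last holds). Time passes only in rows, so rows that do not move let the fingers close, or fill a call up. It gives the time, the measured TCP pose, the force and the opening at its end, in the units of the state.
- bot.observe(): the state, without advancing time (a new reading comes with each control period).
- capture(name): name is "scene" or "side" or "wrist"; returns a dict with "image" (384x512x3 uint8, red, green, blue), "intrinsics" (3x3 intrinsics, pixels), "world_to_cam" (4x4, takes a point from world to camera coordinates); the wrist camera has in their place "hand_eye" (4x4, takes a point from camera to tool coordinates, whose origin is the TCP and whose axes are the tool frame's). Camera axes: x right, y down, z forward; pixel columns grow to the right and rows downward; lengths in m; the calibration is good to about 2 mm. The wrist camera is an equidistant fisheye: a pixel r from the principal point sees the ray r / f radians off the axis. A picture is of the moment at which its call begins: read the wrist's pose just before it. There is no depth.
- bot.finish_job(): hands the job in, once; it reports no verdict.
The state is a dict: "t": time; "joint_pos": joint angles; "joint_velocities": joint speeds; "joint_efforts": joint torques, N m; "ee_pos": TCP position; "eef_rot": TCP orientation; "contact_force": force on the tool from outside, world axes, zero at the start; "torque": the same for the moment, N m; "width": opening from 0.0 (shut) to 1.0 (fully open).
Only numpy, scipy, OpenCV 4.12 (cv2) and the standard library are available. Lean on these libraries where they do the work, as an engineer would, in place of code of your own. Each camera call takes 0.05 s, during which the arm holds its last target. There are 200 camera calls.

## Working session

There is one attempt and no reset: what is moved stays moved. The work goes in short steps, Python scripts to look and compute and a tool call to move; the robot and the scene stay as the last step left them, time stands still between calls to the robot, and variables do not carry over. Pictures are saved under pics/ and viewed, about 8 in all and at most 12, crops included, and the job is handed in when it is done.

Besides the shell and the picture viewer there is one more tool, called as name([rows], argument=value, ...), one row to a line, values as JSON. send_rows: Moves the arm, as the interface text tells. Its arguments: {"type":"object","properties":{"motion":{"type":"array","items":{"type":"object","properties":{"xyz":{"type":"array","items":{"type":"number"}},"angular":{"type":"array","items":{"type":"number"}}}}},"grip":{"type":"number"},"grip_force":{"type":"number"}},"required":["motion"]}

```bash
mkdir -p pics; ls
python3 - <<'E'
from workcell import bot,capture
import cv2,numpy as np
print(bot.observe())
for n in ["scene","side","wrist"]:
    c=capture(n); cv2.imwrite(f"pics/{n}0.png",c["image"][:,:,::-1]); np.savez(f"pics/{n}0.npz",**c)
    print(n,{k:np.round(v,4).tolist() for k,v in c.items() if k!="image"})
a=[cv2.imread(f"pics/{n}0.png") for n in["scene","side"]]
for n,i in zip(["scene","side"],a): cv2.imwrite(f"pics/{n}0b.png",cv2.resize(i,(800,600),interpolation=cv2.INTER_CUBIC))
E
```

```text
pics
{'t': 0.0, 'joint_pos': array([ 9.79711823e-01,  3.81182547e-01,  1.29829246e+00, -1.05172356e-05,
        1.46358435e+00, -2.15327709e-01]), 'joint_velocities': array([-0.00111634, -0.00115025, -0.0011269 , -0.00128266, -0.0002566 ,
        0.00133379]), 'joint_efforts': array([-1.88614256e-03, -4.48470604e+01, -2.31276459e+01, -3.28023407e-04,
        4.81668947e-03, -2.21137566e-05]), 'ee_pos': array([0.20168276, 0.51136091, 0.23070831]), 'eef_rot': array([-3.14128948e+00,  1.43507159e-03,  1.19504088e+00]), 'contact_force': array([ 0.31812024,  0.27135273, -0.02777501]), 'torque': array([-0.01783367, -0.0012875 , -0.01744224]), 'width': 0.9952929162438546}
scene {'intrinsics': [[347.2587, 0.0, 256.6022], [0.0, 347.2587, 188.1738], [0.0, 0.0, 1.0]], 'world_to_cam': [[0.4095, 0.9123, 0.0057, -0.3171], [0.6071, -0.2678, -0.7482, -0.2542], [-0.681, 0.3099, -0.6635, 1.2522], [0.0, 0.0, 0.0, 1.0]]}
side {'intrinsics': [[361.3152, 0.0, 254.2716], [0.0, 361.3152, 195.9962], [0.0, 0.0, 1.0]], 'world_to_cam': [[0.9969, -0.0788, 0.0086, -0.5915], [-0.0501, -0.7103, -0.7021, 0.1736], [0.0614, 0.6995, -0.712, 0.8621], [0.0, 0.0, 0.0, 1.0]]}
wrist {'intrinsics': [[297.3186, 0.0, 257.3225], [0.0, 297.3186, 191.0257], [0.0, 0.0, 1.0]], 'hand_eye': [[1.0, 0.0008, -0.0002, 0.0007], [-0.0007, 0.9519, 0.3063, -0.0801], [0.0005, -0.3063, 0.9519, -0.1433], [0.0, 0.0, 0.0, 1.0]]}
```

View pics/scene0b.png

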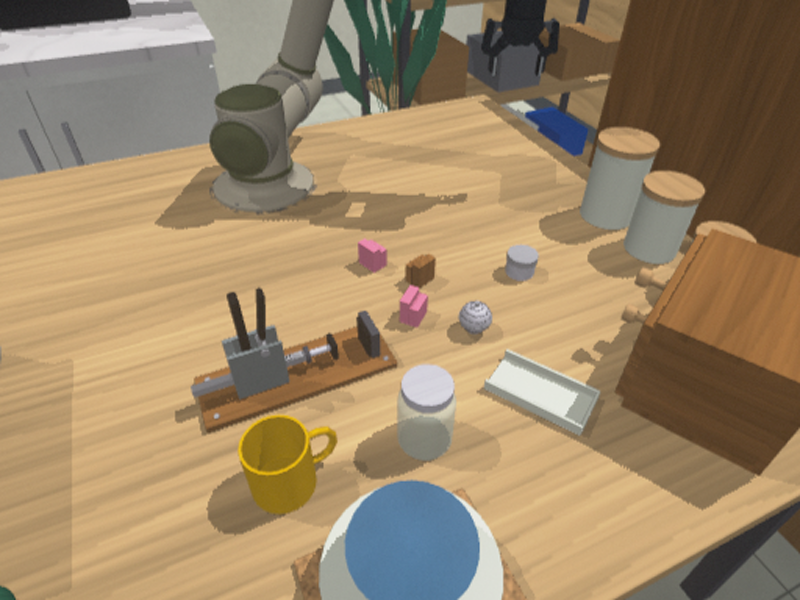

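View pics/side0b.png

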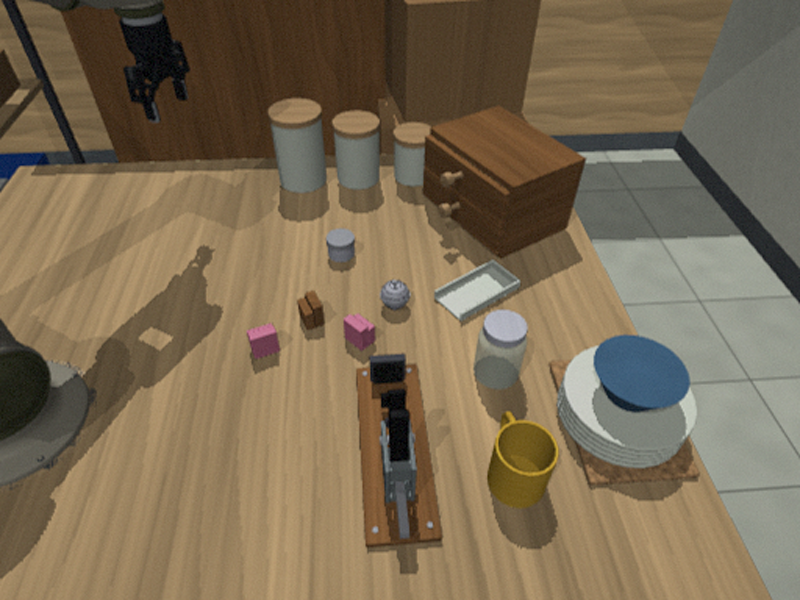

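The scene view shows three stepped blocks: pink at (372,255), pink at (413,306) and brown at (420,270). In the side view they are at (264,340), (360,331) and (311,310). The brown one is the wooden pull. The clamp lies at scene (195–395, 290–430). Next I'll crop both for a closer look.

Run:
```python
import cv2,numpy as np
s=cv2.imread("pics/scene0.png"); d=cv2.imread("pics/side0.png")
def cr(i,x,y,w,h,W,H): return cv2.resize(i[y:y+h,x:x+w],(W,H),interpolation=cv2.INTER_CUBIC)
# top: pull crops 40x30 x10 ; 
top=np.hstack([cr(s,249,155,40,30,400,300),cr(d,179,182,40,30,400,300)])
bot=np.hstack([cr(s,180,198,80,60,400,300),cr(d,222,222,80,60,400,300)])
cv2.imwrite("pics/crop1.png",np.vstack([top,bot]))
cv2.imwrite("pics/crop2.png",np.hstack([cr(s,120,180,100,150,400,600),cr(d,215,210,100,150,400,600)]))
```

```text
(no output)
```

View pics/crop1.png

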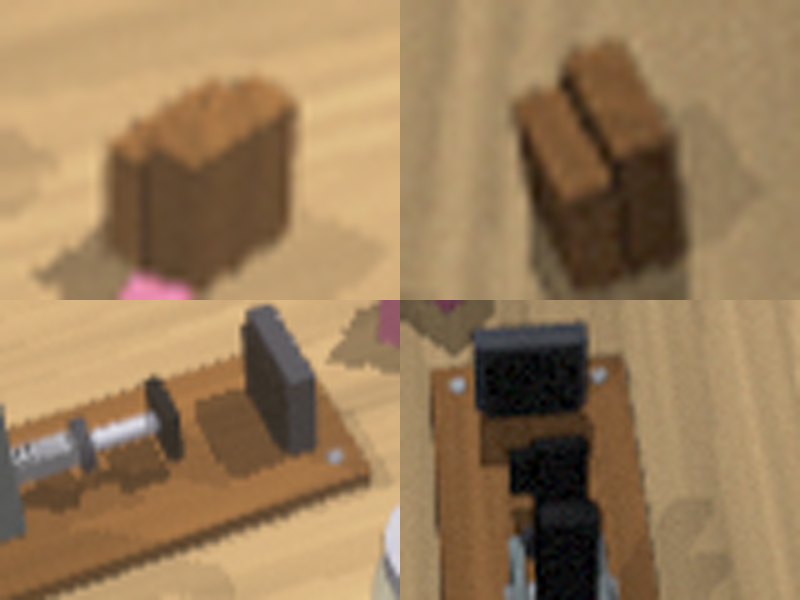

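View pics/crop2.png

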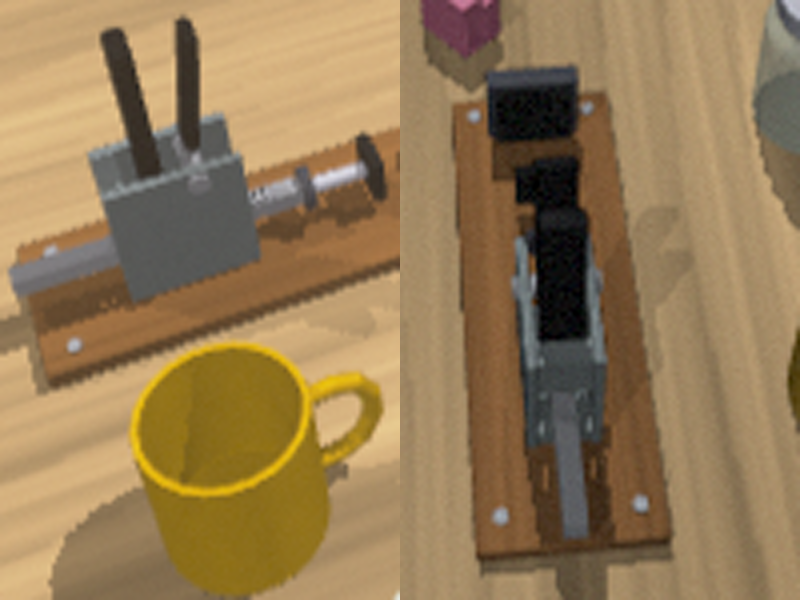

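```bash
cat > fit.py <<'E'
import numpy as np
from scipy.optimize import least_squares
S=np.load("pics/scene0.npz");D=np.load("pics/side0.npz")
def pr(c,P):
    q=np.atleast_2d(P)@c["world_to_cam"][:3,:3].T+c["world_to_cam"][:3,3]
    q=q@c["intrinsics"].T; return q[:,:2]/q[:,2:]
def W(p,L):  # local->world
    c,s=np.cos(p[2]),np.sin(p[2]);L=np.atleast_2d(L)
    return np.c_[p[0]+c*L[:,0]-s*L[:,1],p[1]+s*L[:,0]+c*L[:,1],L[:,2]]
def px(uv,x0,y0,k,ox,oy): uv=np.array(uv,float); return np.c_[x0+(uv[:,0]-ox+.5)/k-.5,y0+(uv[:,1]-oy+.5)/k-.5]
def run(f,p0):
    r=least_squares(f,p0,loss="soft_l1",f_scale=1.); return r.x,r.fun
E
cat > a.py <<'E'
from fit import *
# pull: x -17..17, tall slab +x (-1..17); z from 0
s=px([(148,143),(245,75),(295,100),(197,168),(197,288),(110,150),(108,248)],249,155,10,0,0)
sl=np.array([(-1,-22,50),(-1,22,50),(17,22,50),(17,-22,50),(17,-22,0),(-17,-22,40),(-17,-22,0)])/1e3
d=px([(565,72),(620,40),(672,142),(612,165),(517,105),(570,203),(610,182),(585,290),(687,250)],179,182,10,400,0)
dl=np.array([(-1,22,50),(17,22,50),(17,-22,50),(-1,-22,50),(-17,22,40),(-17,-22,40),(-1,-22,40),(-17,-22,0),(17,-22,0)])/1e3
f=lambda p:np.r_[(pr(S,W(p,sl))-s).ravel(),(pr(D,W(p,dl))-d).ravel()]
for y in(-.5,0.,.5):
    p,r=run(f,[.4,.2,y]);print("pull",p.round(4),np.abs(r).mean().round(2));
print(r.reshape(-1,2).round(1).tolist())
# clamp: frame nest; params x,y,yaw, board front offset F (nest->front end), screw insets a,b
J=[(23,28,64),(23,-28,64),(23,-28,12)]
js=px([(247,316),(290,378),(293,452)],180,198,5,0,300)
jd=px([(490,86),(577,80),(577,133),(492,140)],215,210,4,400,0)
jl=np.array(J)/1e3; jl2=np.array(J+[(23,28,12)])/1e3
bd=px([(455,104),(606,93),(671,540),(478,547)],215,210,4,400,0)
bs=np.vstack([px([(370,472)],180,198,5,0,300),px([(50,380),(18,245)],120,180,4,0,0)])
sd=px([(474,117),(587,107),(641,503),(500,516)],215,210,4,400,0)
ss=np.vstack([px([(335,456)],180,198,5,0,300),px([(74,345),(50,250)],120,180,4,0,0)])
def f(p):
    F=p[3];R=F-.29;z=.012;a,b=p[4:6]
    B=[(F,.05,z),(F,-.05,z),(R,-.05,z),(R,.05,z)]
    C=[(F-a,b,z),(F-a,-b,z),(R+a,-b,z),(R+a,b,z)]
    g=lambda c,L,u:(pr(c,W(p,L))-u).ravel()
    return np.r_[g(S,jl,js),g(D,jl2,jd),g(S,B[1:],bs),g(D,B,bd),g(S,C[1:],ss),g(D,C,sd)]
p,r=run(f,[.5,.1,1.57,.05,.015,.04]);print("clamp",p.round(4),np.abs(r).mean().round(2));print(r.reshape(-1,2).round(1).tolist())
# handle top / trigger top: intersect with z=.183 in clamp frame
def ray(c,uv,z):
    R=c["world_to_cam"][:3,:3];t=c["world_to_cam"][:3,3];C=-R.T@t
    v=R.T@np.linalg.inv(c["intrinsics"])@np.r_[uv,1];return C+v*(z-C[2])/v[2]
def loc(w): c,s_=np.cos(p[2]),np.sin(p[2]);q=w[:2]-p[:2];return np.round(np.r_[c*q[0]+s_*q[1],-s_*q[0]+c*q[1]]*1e3,1)
for n,uv in dict(handle=(113,30),trig=(187,22)).items(): print(n,loc(ray(S,px([uv],120,180,4,0,0)[0],.183)))
print("front top edge side",[loc(ray(D,px([uv],215,210,4,400,0)[0],.183)) for uv in((564,213),(564,238))])
E
python3 a.py
```

```text
pull [0.4535 0.1797 0.4017] 0.72
pull [0.4535 0.1797 0.4017] 0.72
pull [0.4535 0.1797 0.4017] 0.72
[[-0.5, -0.4], [0.3, -0.7], [0.2, -0.5], [-0.5, -0.1], [-1.0, 1.8], [-1.0, -0.7], [-0.9, 0.4], [-0.5, -2.0], [0.1, -0.9], [1.0, -1.0], [0.7, -1.2], [-0.8, -0.9], [-0.3, -0.4], [1.3, -0.3], [-0.3, 0.9], [1.0, 0.8]]
clamp [0.5801 0.002  1.5838 0.0571 0.0165 0.0362] 0.62
[[-0.6, -1.8], [-0.3, 1.0], [-0.3, 1.2], [-0.7, -0.3], [0.8, -0.4], [0.4, -0.4], [-0.6, -0.7], [1.0, -1.0], [-0.9, -0.8], [-0.5, -0.1], [-0.7, -1.7], [0.2, -1.6], [0.5, -1.9], [-0.7, 0.8], [-0.6, 0.4], [-0.3, 0.3], [-0.2, 0.5], [0.2, -0.3], [0.4, 0.3], [0.1, 0.0], [0.2, -0.2]]
handle [-151.3    7.2]
trig [-116.3   -2.1]
front top edge side [array([-152.2,   -0.4]), array([-165.5,    0.9])]
```

```bash
cat > plan.py <<'E'
import sys,numpy as np
from scipy.spatial.transform import Rotation as R
from scipy.optimize import least_squares
from workcell import bot
# target x y z yaw n : constant rows (cm, rad) from the present pose; errors via rotvec
def plan(t,yaw,n,st=None):
    o=st or bot.observe(); R0=R.from_euler("xyz",o["eef_rot"]); Rt=R.from_euler("xyz",[np.pi,0,yaw])
    w=(R0.inv()*Rt).as_rotvec()/n
    A=sum((R0*R.from_rotvec(w*i)).as_matrix() for i in range(n))
    v=np.linalg.solve(A,np.array(t)-o["ee_pos"])*100
    print("n",n,"xyz cm",v.round(3),"ang",w.round(4),"| now",o["ee_pos"].round(4),o["eef_rot"].round(4),"F",o["contact_force"].round(1),"w",round(o["width"]*8.54,2),"t",round(o["t"],2))
if __name__=="__main__":
    a=list(map(float,sys.argv[1:])); plan(a[:3],a[3],int(a[4]))
E
python3 plan.py .4535 .1797 .13 1.9725 16
```

```text
n 16 xyz cm [-2.108  1.638  0.631] ang [-0.      0.0001 -0.0486] | now [0.2017 0.5115 0.2309] [-3.1414e+00  1.0000e-03  1.1950e+00] F [-0.4  0.6  0.2] w 8.54 t 0.15
```

send_rows([
  {"xyz":[-2.108,1.638,0.631],"angular":[0,0,-0.0486]},
  {"xyz":[-2.108,1.638,0.631],"angular":[0,0,-0.0486]},
  {"xyz":[-2.108,1.638,0.631],"angular":[0,0,-0.0486]},
  {"xyz":[-2.108,1.638,0.631],"angular":[0,0,-0.0486]},
  {"xyz":[-2.108,1.638,0.631],"angular":[0,0,-0.0486]},
  {"xyz":[-2.108,1.638,0.631],"angular":[0,0,-0.0486]},
  {"xyz":[-2.108,1.638,0.631],"angular":[0,0,-0.0486]},
  {"xyz":[-2.108,1.638,0.631],"angular":[0,0,-0.0486]},
  {"xyz":[-2.108,1.638,0.631],"angular":[0,0,-0.0486]},
  {"xyz":[-2.108,1.638,0.631],"angular":[0,0,-0.0486]},
], grip=7.2)

```text
t: 0.98
ee_pos: [0.3297, 0.2788, 0.168]
eef_rot: [-3.141, 0.0, 1.684]
contact_force: [0.2, -0.5, -0.8]
width: 0.848
```

send_rows([
  {"xyz":[-2.108,1.638,0.631],"angular":[0,0,-0.0486]},
  {"xyz":[-2.108,1.638,0.631],"angular":[0,0,-0.0486]},
  {"xyz":[-2.108,1.638,0.631],"angular":[0,0,-0.0486]},
  {"xyz":[-2.108,1.638,0.631],"angular":[0,0,-0.0486]},
  {"xyz":[-2.108,1.638,0.631],"angular":[0,0,-0.0486]},
  {"xyz":[-2.108,1.638,0.631],"angular":[0,0,-0.0486]},
  {"xyz":[0,0,0]},
  {"xyz":[0,0,0]},
  {"xyz":[0,0,0]},
  {"xyz":[0,0,0]},
])

```text
invalid input
```

```bash
cat > wr.py <<'E'
import numpy as np,cv2,sys
from scipy.spatial.transform import Rotation as R
def snap(name):
    from workcell import bot,capture
    o=bot.observe();c=capture("wrist")
    np.savez(f"pics/{name}.npz",pos=o["ee_pos"],rot=o["eef_rot"],K=c["intrinsics"],he=c["hand_eye"],image=c["image"])
    cv2.imwrite(f"pics/{name}.png",cv2.resize(c["image"][:,:,::-1],(800,600),interpolation=cv2.INTER_CUBIC))
    print(o["ee_pos"].round(4),o["eef_rot"].round(4),"w",o["width"]*8.54,"t",o["t"])
def wproj(d,P):
    Rt=R.from_euler("xyz",d["rot"]).as_matrix();he=d["he"]
    T=(np.atleast_2d(P)-d["pos"])@Rt
    q=(T-he[:3,3])@he[:3,:3]
    th=np.arctan2(np.hypot(q[:,0],q[:,1]),q[:,2]);ph=np.arctan2(q[:,1],q[:,0])
    return np.c_[d["K"][0,2]+d["K"][0,0]*th*np.cos(ph),d["K"][1,2]+d["K"][1,1]*th*np.sin(ph)]
def up(uv): return (np.array(uv,float)+.5)*.64-.5   # 800x600 view -> pixel
if __name__=="__main__": snap(sys.argv[1])
E
python3 wr.py w1
```

```text
[0.3297 0.2788 0.168 ] [-3.1414  0.      1.6835] w 7.242573633628631 t 0.9833
```

View pics/w1.png

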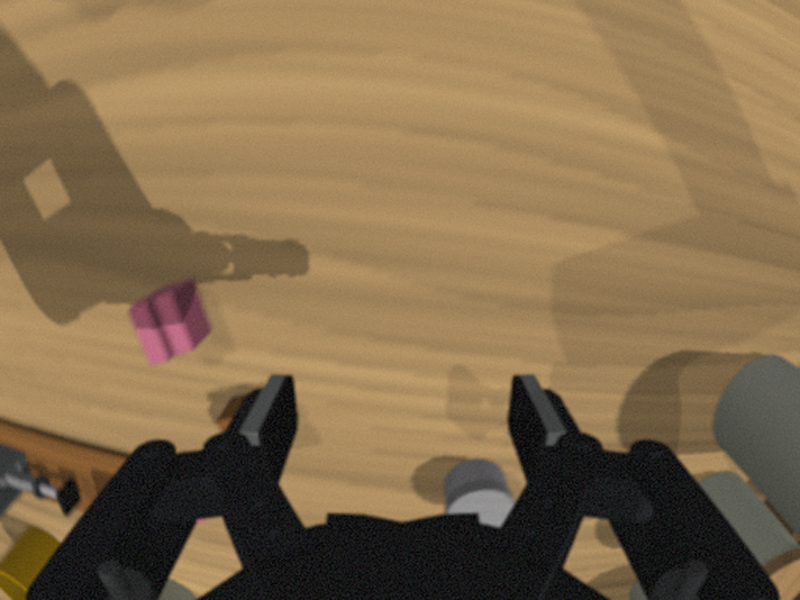

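The picture is from mid-move: my second call was refused because some rows lacked "angular". I'll finish the move.

send_rows([
  {"xyz":[-2.108,1.638,0.631],"angular":[0,0,-0.0486]},
  {"xyz":[-2.108,1.638,0.631],"angular":[0,0,-0.0486]},
  {"xyz":[-2.108,1.638,0.631],"angular":[0,0,-0.0486]},
  {"xyz":[-2.108,1.638,0.631],"angular":[0,0,-0.0486]},
  {"xyz":[-2.108,1.638,0.631],"angular":[0,0,-0.0486]},
  {"xyz":[-2.108,1.638,0.631],"angular":[0,0,-0.0486]},
  {"xyz":[0,0,0],"angular":[0,0,0]},
  {"xyz":[0,0,0],"angular":[0,0,0]},
  {"xyz":[0,0,0],"angular":[0,0,0]},
  {"xyz":[0,0,0],"angular":[0,0,0]},
])

```text
t: 1.87
ee_pos: [0.4529, 0.1804, 0.1306]
eef_rot: [-3.141, -0.0, 1.973]
contact_force: [-0.6, 0.4, -0.4]
width: 0.842
```

```bash
python3 wr.py w2
```

```text
[0.4529 0.1804 0.1306] [-3.1414e+00 -2.0000e-04  1.9730e+00] w 7.189565058347137 t 1.8667
```

View pics/w2.png

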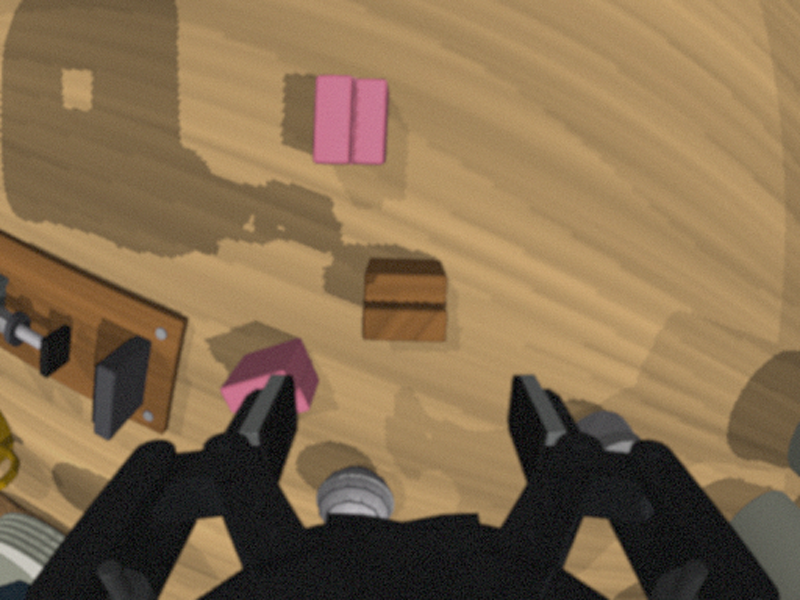

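The wooden pull is centred at about (405,305), with its tall slab at the lower edge. Pink decoys are at (350,120) and (270,380). I'll refine the fit with this view.

```bash
cat > b.py <<'E'
from fit import *; from wr import *; from plan import plan
d=np.load("pics/w2.npz")
uv=up([(363,341),(446,341),(446,306),(364,304),(367,275),(444,276),(371,259),(440,260)])
L=np.array([(17,-22,50),(17,22,50),(-1,22,50),(-1,-22,50),(-17,-22,40),(-17,22,40),(-17,-22,0),(-17,22,0)])/1e3
p,r=run(lambda p:(wproj(d,W(p,L))-uv).ravel(),[.4535,.18,.4]);print("pull",p.round(4),r.reshape(-1,2).round(1).tolist())
# clamp: jaw top edge + screws + board front corners
uv=up([(186,319),(165,431),(161,334),(148,417),(124,338),(97,400)])
q0=[.5801,.002,1.5838]
L=np.array([(57.1,50,12),(57.1,-50,12),(40.6,36.2,12),(40.6,-36.2,12),(23,28,64),(23,-28,64)])/1e3
q,r=run(lambda q:(wproj(d,W(q,L))-uv).ravel(),q0);print("clamp",q.round(4),r.reshape(-1,2).round(1).tolist())
plan([p[0],p[1],.012],p[2]+np.pi/2,10)
E
python3 b.py
```

```text
pull [0.4513 0.1831 0.3908] [[-0.2, 0.3], [0.3, 0.9], [1.3, 2.6], [-1.2, 3.2], [-2.4, -0.8], [2.3, -0.8], [-1.5, -1.3], [0.9, -1.4]]
clamp [0.5734 0.0043 1.5708] [[1.4, -0.5], [-0.1, 0.9], [1.3, -4.8], [0.1, -4.7], [-16.3, 13.0], [-2.4, 18.0]]
n 10 xyz cm [ 0.03  -0.006  1.187] ang [ 0.     -0.      0.0012] | now [0.4529 0.1805 0.1307] [ 3.1415 -0.      1.9734] F [-0.1 -0.4 -0.1] w 7.21 t 1.92
```

send_rows([
  {"xyz":[0,0,1.3],"angular":[0,0,0]},
  {"xyz":[0,0,1.3],"angular":[0,0,0]},
  {"xyz":[0,0,1.3],"angular":[0,0,0]},
  {"xyz":[0,0,1.3],"angular":[0,0,0]},
  {"xyz":[0,0,1.3],"angular":[0,0,0]},
  {"xyz":[0,0,1.3],"angular":[0,0,0]},
  {"xyz":[0,0,1.3],"angular":[0,0,0]},
  {"xyz":[0,0,1.3],"angular":[0,0,0]},
  {"xyz":[0,0,0.8],"angular":[0,0,0]},
  {"xyz":[0,0,0.6],"angular":[0,0,0]},
], grip=6.2)

```text
t: 2.75
ee_pos: [0.4532, 0.1803, 0.0119]
eef_rot: [-3.141, -0.0, 1.973]
contact_force: [-0.3, -0.5, -0.4]
width: 0.726
```

send_rows([
  {"xyz":[0,0,0],"angular":[0,0,0]},
  {"xyz":[0,0,0],"angular":[0,0,0]},
  {"xyz":[0,0,0],"angular":[0,0,0]},
  {"xyz":[0,0,0],"angular":[0,0,0]},
  {"xyz":[0,0,0],"angular":[0,0,0]},
  {"xyz":[0,0,0],"angular":[0,0,0]},
  {"xyz":[0,0,0],"angular":[0,0,0]},
  {"xyz":[0,0,0],"angular":[0,0,0]},
  {"xyz":[0,0,0],"angular":[0,0,0]},
  {"xyz":[0,0,0],"angular":[0,0,0]},
], grip=3.5, grip_force=30)

```text
t: 3.58
ee_pos: [0.4537, 0.1799, 0.0125]
eef_rot: [3.141, 0.0, 1.973]
contact_force: [0.1, -0.2, 1.5]
width: 0.515
```

```bash
python3 plan.py .580 .002 .14 0.006 20; python3 wr.py w3
```

```text
n 20 xyz cm [-0.526  1.175 -0.637] ang [ 0.     -0.      0.0983] | now [0.4537 0.1799 0.0125] [3.1414e+00 1.0000e-04 1.9726e+00] F [ 0.1 -0.2  1.5] w 4.4 t 3.58
[0.4537 0.1799 0.0125] [3.1414e+00 1.0000e-04 1.9726e+00] w 4.402152704726517 t 3.5833
```

send_rows([
  {"xyz":[0,0,-0.6],"angular":[0,0,0]},
  {"xyz":[0,0,-1.3],"angular":[0,0,0]},
  {"xyz":[0,0,-1.4],"angular":[0,0,0]},
  {"xyz":[0,0,-1.4],"angular":[0,0,0]},
  {"xyz":[0,0,-1.4],"angular":[0,0,0]},
  {"xyz":[0,0,-1.4],"angular":[0,0,0]},
  {"xyz":[0,0,-1.4],"angular":[0,0,0]},
  {"xyz":[0,0,-1.4],"angular":[0,0,0]},
  {"xyz":[0,0,-1.4],"angular":[0,0,0]},
  {"xyz":[0,0,-1.0],"angular":[0,0,0]},
])

```text
t: 4.47
ee_pos: [0.4537, 0.1799, 0.1409]
eef_rot: [3.14, 0.0, 1.973]
contact_force: [0.2, 0.5, -0.9]
width: 0.511
```

```bash
python3 plan.py .578 .003 .14 0.006 20
```

```text
n 20 xyz cm [-0.528  1.162  0.005] ang [ 0.0001 -0.      0.0983] | now [0.4537 0.1799 0.1409] [3.1404e+00 3.0000e-04 1.9726e+00] F [ 0.2  0.5 -0.9] w 4.36 t 4.47
```

send_rows([
  {"xyz":[-0.528,1.162,0],"angular":[0,0,0.0983]},
  {"xyz":[-0.528,1.162,0],"angular":[0,0,0.0983]},
  {"xyz":[-0.528,1.162,0],"angular":[0,0,0.0983]},
  {"xyz":[-0.528,1.162,0],"angular":[0,0,0.0983]},
  {"xyz":[-0.528,1.162,0],"angular":[0,0,0.0983]},
  {"xyz":[-0.528,1.162,0],"angular":[0,0,0.0983]},
  {"xyz":[-0.528,1.162,0],"angular":[0,0,0.0983]},
  {"xyz":[-0.528,1.162,0],"angular":[0,0,0.0983]},
  {"xyz":[-0.528,1.162,0],"angular":[0,0,0.0983]},
  {"xyz":[-0.528,1.162,0],"angular":[0,0,0.0983]},
])

```text
t: 5.3
ee_pos: [0.5634, 0.1243, 0.1395]
eef_rot: [-3.141, 0.0, 0.985]
contact_force: [-0.6, 0.3, -0.5]
width: 0.512
```

send_rows([
  {"xyz":[-0.528,1.162,0],"angular":[0,0,0.0983]},
  {"xyz":[-0.528,1.162,0],"angular":[0,0,0.0983]},
  {"xyz":[-0.528,1.162,0],"angular":[0,0,0.0983]},
  {"xyz":[-0.528,1.162,0],"angular":[0,0,0.0983]},
  {"xyz":[-0.528,1.162,0],"angular":[0,0,0.0983]},
  {"xyz":[-0.528,1.162,0],"angular":[0,0,0.0983]},
  {"xyz":[-0.528,1.162,0],"angular":[0,0,0.0983]},
  {"xyz":[-0.528,1.162,0],"angular":[0,0,0.0983]},
  {"xyz":[-0.528,1.162,0],"angular":[0,0,0.0983]},
  {"xyz":[-0.528,1.162,0],"angular":[0,0,0.0983]},
])

```text
t: 6.13
ee_pos: [0.5777, 0.0023, 0.1395]
eef_rot: [-3.142, 0.0, 0.002]
contact_force: [-0.2, -0.4, -0.8]
width: 0.51
```

send_rows([
  {"xyz":[0,0,0],"angular":[0,0,0]},
  {"xyz":[0,0,0],"angular":[0,0,0]},
  {"xyz":[0,0,0],"angular":[0,0,0]},
  {"xyz":[0,0,0],"angular":[0,0,0]},
  {"xyz":[0,0,0],"angular":[0,0,0]},
  {"xyz":[0,0,0],"angular":[0,0,0]},
  {"xyz":[0,0,0],"angular":[0,0,0]},
  {"xyz":[0,0,0],"angular":[0,0,0]},
  {"xyz":[0,0,0],"angular":[0,0,0]},
  {"xyz":[0,0,0],"angular":[0,0,0]},
])

```text
t: 6.97
ee_pos: [0.5779, 0.003, 0.1394]
eef_rot: [3.142, 0.0, 0.007]
contact_force: [0.5, -0.5, 0.4]
width: 0.515
```

```bash
python3 wr.py w4
```

```text
[0.5779 0.003  0.1394] [3.1416 0.     0.0068] w 4.39595982619757 t 6.9667
```

View pics/w4.png

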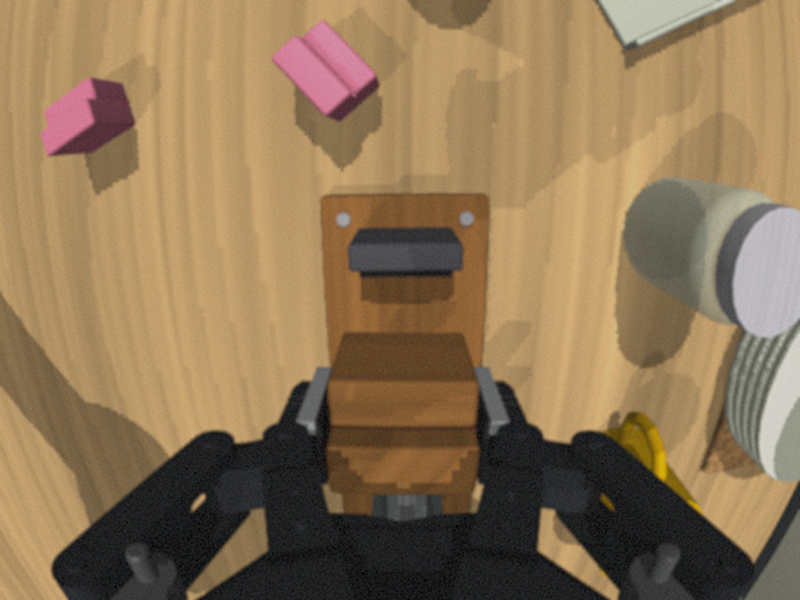

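The pull is held square, with its tall slab toward the jaw. The view shows the board's front corners at (321,196) and (489,195), the screws at (343,219) and (466,219), and the jaw's top front edge at y≈272. Now I'll fit the clamp and the held pull.

```bash
cat > c.py <<'E'
from fit import *; from wr import *
d=np.load("pics/w4.npz")
uv=up([(321,196),(489,195),(343,219),(466,219),(351,273),(461,272)])
L=np.array([(57.1,50,12),(57.1,-50,12),(40.6,36.2,12),(40.6,-36.2,12),(23,28,64),(23,-28,64)])/1e3
q,r=run(lambda q:(wproj(d,W(q,L))-uv).ravel(),[.58,.002,1.58]);print("clamp",q.round(4),r.reshape(-1,2).round(1).tolist())
print("at prior",(wproj(d,W([.5801,.002,1.5838],L))-uv).round(1).tolist())
# held pull: pull +x = clamp +x (world +y)
uv=up([(331,377),(475,377),(478,425),(328,425),(346,335),(467,335)])
L=np.array([(17,22,50),(17,-22,50),(-1,-22,50),(-1,22,50),(17,22,0),(17,-22,0)])/1e3
def f(p): P=W(p[:3],L);P[:,2]+=p[3];return (wproj(d,P)-uv).ravel()
p,r=run(f,[.578,.003,1.577,.128]);print("held",p.round(4),r.reshape(-1,2).round(1).tolist())
E
python3 c.py
```

```text
clamp [0.5784 0.0028 1.5853] [[-1.1, -0.8], [0.6, -0.9], [0.2, 1.8], [0.1, 1.3], [-1.7, -0.2], [1.2, -0.0]]
at prior [[0.8, -0.1], [2.4, 0.1], [2.2, 2.6], [2.0, 2.2], [0.5, 0.8], [3.4, 1.0]]
held [5.7690e-01 6.0000e-04 1.5778e+00 1.0830e-01] [[-0.3, 0.1], [0.4, 0.1], [-4.0, 1.0], [4.1, 1.0], [1.4, -9.8], [-6.0, -9.8]]
```

```bash
cat >> c.py <<'E'
uv=up([(331,377),(475,377),(478,425),(328,425),(346,335),(467,335)])
L=np.array([(-17,-22,40),(-17,22,40),(-1,22,40),(-1,-22,40),(-17,-22,0),(-17,22,0)])/1e3
def f(p): P=W(p[:3],L);P[:,2]+=p[3];return (wproj(d,P)-uv).ravel()
p,r=run(f,[.578,.003,-1.565,.128]);print("held2",p.round(4),r.reshape(-1,2).round(1).tolist())
f2=lambda p:f([p[0],p[1],p[2],.1269])
p,r=run(f2,[.578,.003,-1.565]);print("held2 zfix",p.round(4),r.reshape(-1,2).round(1).tolist())
from plan import plan
plan([.579,.0028,.0265],.0125,10)
E
python3 c.py|tail -3
```

```text
held2 [ 0.5774  0.0017 -1.5664  0.122 ] [[-0.2, 1.6], [3.0, 1.8], [-1.4, -0.1], [3.8, -0.2], [-0.2, -3.4], [-2.3, -3.2]]
held2 zfix [ 0.5773  0.0047 -1.5748] [[-2.1, 0.5], [5.2, 1.4], [0.3, 0.7], [1.8, -0.1], [-1.3, -5.4], [-0.9, -4.6]]
n 10 xyz cm [0.011 0.002 1.129] ang [-0.      0.     -0.0006] | now [0.5779 0.003  0.1394] [-3.1416  0.      0.0067] F [ 0.5 -1.1 -1.1] w 4.38 t 7.02
```

send_rows([
  {"xyz":[0.1,0,1.2],"angular":[0,0,-0.007]},
  {"xyz":[0,0,1.3],"angular":[0,0,0]},
  {"xyz":[0,0,1.3],"angular":[0,0,0]},
  {"xyz":[0,0,1.3],"angular":[0,0,0]},
  {"xyz":[0,0,1.3],"angular":[0,0,0]},
  {"xyz":[0,0,1.3],"angular":[0,0,0]},
  {"xyz":[0,0,1.2],"angular":[0,0,0]},
  {"xyz":[0,0,1.2],"angular":[0,0,0]},
  {"xyz":[0,0,0.7],"angular":[0,0,0]},
  {"xyz":[0,0,0.3],"angular":[0,0,0]},
])

```text
t: 7.85
ee_pos: [0.5786, 0.003, 0.0274]
eef_rot: [-3.141, 0.001, 0.014]
contact_force: [-0.7, 0.4, -0.6]
width: 0.508
```

send_rows([
  {"xyz":[0,0,0],"angular":[0,0,0]},
  {"xyz":[0,0,0],"angular":[0,0,0]},
  {"xyz":[0,0,0.05],"angular":[0,0,0]},
  {"xyz":[0,0,0.05],"angular":[0,0,0]},
  {"xyz":[0,0,0.05],"angular":[0,0,0]},
  {"xyz":[0,0,0.05],"angular":[0,0,0]},
  {"xyz":[0,0,0.05],"angular":[0,0,0]},
  {"xyz":[0,0,0],"angular":[0,0,0]},
  {"xyz":[0,0,0],"angular":[0,0,0]},
  {"xyz":[0,0,0],"angular":[0,0,0]},
])

```text
t: 8.68
ee_pos: [0.5789, 0.0029, 0.0259]
eef_rot: [-3.142, 0.0, 0.014]
contact_force: [0.2, -0.6, -0.6]
width: 0.509
```

Run:
```python
from workcell import bot,capture
import cv2,numpy as np
print(bot.observe())
I=[]
for n,(x,y) in dict(scene=(175,195),side=(222,215)).items():
    c=capture(n)["image"][:,:,::-1]; cv2.imwrite(f"pics/{n}1.png",c); I.append(cv2.resize(c[y:y+60,x:x+80],(400,300),interpolation=cv2.INTER_CUBIC))
w=capture("wrist")["image"][:,:,::-1]
I.append(cv2.resize(w,(400,300)))
I.append(np.zeros_like(I[0]))
cv2.imwrite("pics/crop3.png",np.vstack([np.hstack(I[:2]),np.hstack(I[2:])]))
```

```text
{'t': 8.6833, 'joint_pos': array([-1.99296872e-01,  6.50165810e-01,  1.48333375e+00,  1.77585436e-05,
        1.00811079e+00, -2.12888225e-01]), 'joint_velocities': array([ 0.00029405,  0.00065337, -0.00159041,  0.00024522, -0.00113911,
        0.00112721]), 'joint_efforts': array([ 2.01831781e-04, -5.21557009e+01, -1.66717225e+01, -6.20869287e-04,
        6.11886189e-04, -1.35525016e-05]), 'ee_pos': array([0.57891906, 0.00294772, 0.02586076]), 'eef_rot': array([-3.14157423e+00,  1.41236529e-05,  1.35818794e-02]), 'contact_force': array([ 0.24144489, -0.55507722, -0.63833543]), 'torque': array([ 0.057906  , -0.02249394,  0.00257075]), 'width': 0.5086635826876216}
```

View pics/crop3.png

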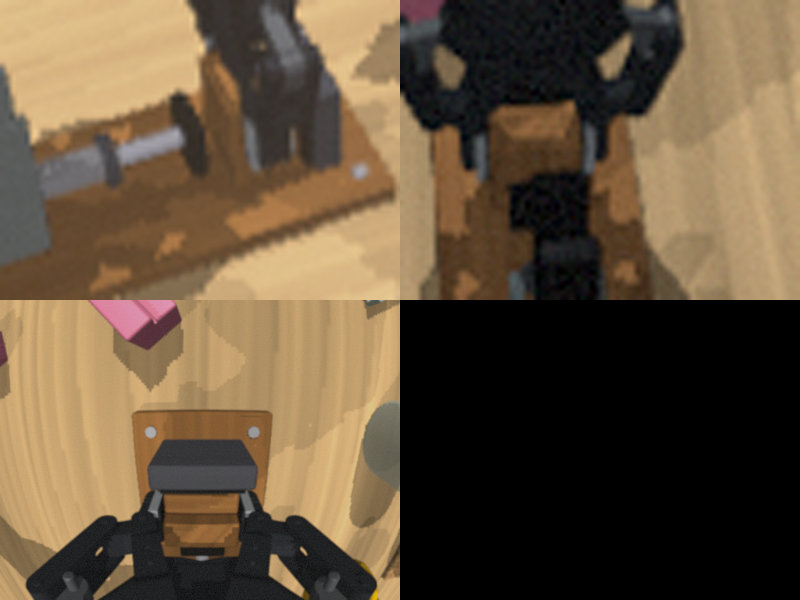

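The pull sits between the pad and the jaw, clear of both and centred. I'll lower the last millimetre or so.

send_rows([
  {"xyz":[0,0,0.03],"angular":[0,0,0]},
  {"xyz":[0,0,0.03],"angular":[0,0,0]},
  {"xyz":[0,0,0.03],"angular":[0,0,0]},
  {"xyz":[0,0,0.03],"angular":[0,0,0]},
  {"xyz":[0,0,0],"angular":[0,0,0]},
  {"xyz":[0,0,0],"angular":[0,0,0]},
  {"xyz":[0,0,0],"angular":[0,0,0]},
  {"xyz":[0,0,0],"angular":[0,0,0]},
  {"xyz":[0,0,0],"angular":[0,0,0]},
  {"xyz":[0,0,0],"angular":[0,0,0]},
])

```text
t: 9.67
ee_pos: [0.5789, 0.0029, 0.0247]
eef_rot: [3.142, -0.0, 0.014]
contact_force: [0.2, 0.5, -0.2]
width: 0.51
```

send_rows([
  {"xyz":[0,0,0.03],"angular":[0,0,0]},
  {"xyz":[0,0,0.03],"angular":[0,0,0]},
  {"xyz":[0,0,0.03],"angular":[0,0,0]},
  {"xyz":[0,0,0],"angular":[0,0,0]},
  {"xyz":[0,0,0],"angular":[0,0,0]},
  {"xyz":[0,0,0],"angular":[0,0,0]},
  {"xyz":[0,0,0],"angular":[0,0,0]},
  {"xyz":[0,0,0],"angular":[0,0,0]},
  {"xyz":[0,0,0],"angular":[0,0,0]},
  {"xyz":[0,0,0],"angular":[0,0,0]},
])

```text
t: 10.5
ee_pos: [0.579, 0.0029, 0.0245]
eef_rot: [3.141, -0.001, 0.014]
contact_force: [-2.6, 0.5, 6.6]
width: 0.51
```

send_rows([
  {"xyz":[0,0,0],"angular":[0,0,0]},
  {"xyz":[0,0,0],"angular":[0,0,0]},
  {"xyz":[0,0,0],"angular":[0,0,0]},
  {"xyz":[0,0,0],"angular":[0,0,0]},
  {"xyz":[0,0,0],"angular":[0,0,0]},
  {"xyz":[0,0,0],"angular":[0,0,0]},
  {"xyz":[0,0,0],"angular":[0,0,0]},
  {"xyz":[0,0,0],"angular":[0,0,0]},
  {"xyz":[0,0,-0.5],"angular":[0,0,0]},
  {"xyz":[0,0,-1.0],"angular":[0,0,0]},
], grip=6.6)

```text
t: 11.33
ee_pos: [0.5784, 0.003, 0.0384]
eef_rot: [-3.141, 0.002, 0.014]
contact_force: [0.8, 0.9, -0.0]
width: 0.771
```

send_rows([
  {"xyz":[0,0,-1.5],"angular":[0,0,0]},
  {"xyz":[0,0,-2.2],"angular":[0,0,0]},
  {"xyz":[0,0,-2.2],"angular":[0,0,0]},
  {"xyz":[0,0,-2.2],"angular":[0,0,0]},
  {"xyz":[0,0,-2.2],"angular":[0,0,0]},
  {"xyz":[0,0,-2.2],"angular":[0,0,0]},
  {"xyz":[0,0,-2.2],"angular":[0,0,0]},
  {"xyz":[0,0,-2.2],"angular":[0,0,0]},
  {"xyz":[0,0,-2.2],"angular":[0,0,0]},
  {"xyz":[0,0,-1.9],"angular":[0,0,0]},
], grip=8.5)

```text
t: 12.17
ee_pos: [0.5787, 0.003, 0.2515]
eef_rot: [3.141, -0.002, 0.014]
contact_force: [-0.1, 0.1, -0.2]
width: 0.994
```

```bash
python3 wr.py w5
python3 - <<'E'
import cv2,numpy as np
from workcell import capture
I=[]
for n,(x,y) in dict(scene=(175,195),side=(222,215)).items():
    c=capture(n)["image"][:,:,::-1]; cv2.imwrite(f"pics/{n}2.png",c); I.append(cv2.resize(c[y:y+60,x:x+80],(400,300),interpolation=cv2.INTER_CUBIC))
s=cv2.imread("pics/scene2.png")[180:255,130:230]
d=cv2.imread("pics/side2.png")[255:330,220:320]
I+= [cv2.resize(s,(400,300),interpolation=cv2.INTER_CUBIC),cv2.resize(d,(400,300),interpolation=cv2.INTER_CUBIC)]
cv2.imwrite("pics/crop4.png",np.vstack([np.hstack(I[:2]),np.hstack(I[2:])]))
E
python3 plan.py .577 -.142 .235 1.5845 16
```

```text
[0.5787 0.003  0.2515] [ 3.1411e+00 -2.1000e-03  1.3700e-02] w 8.491241462779216 t 12.1667
n 16 xyz cm [-0.696  0.726  0.098] ang [ 0.0002 -0.0001 -0.0982] | now [0.5791 0.0029 0.2508] [ 3.1408 -0.0036  0.0136] F [-0.4  0.   0.9] w 8.49 t 12.32
```

View pics/crop4.png

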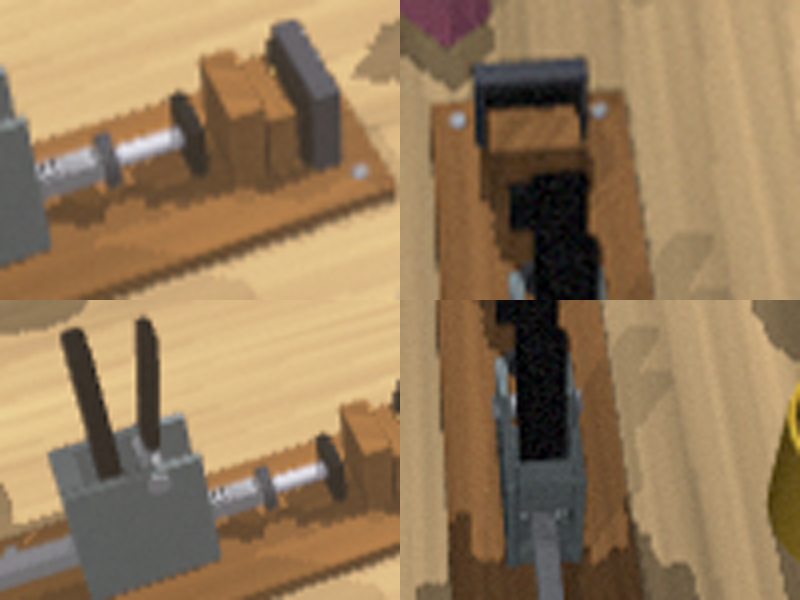

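The pull stands upright, square and centred between the jaw and the pad, with free space on both sides. Next I'll locate the squeeze point from the handle and trigger edges (scene crop lower left: handle top x 62–84, trigger top x 137–158).

```bash
cat > e.py <<'E'
from fit import *
def plane(c,uv,q,y):  # intersect ray with clamp plane y
    R=c["world_to_cam"][:3,:3];t=c["world_to_cam"][:3,3];C=-R.T@t;v=R.T@np.linalg.inv(c["intrinsics"])@np.r_[uv,1]
    c_,s_=np.cos(q[2]),np.sin(q[2]);M=np.array([[c_,s_,0],[-s_,c_,0],[0,0,1]])
    C=M@(C-np.r_[q[:2],0]);v=M@v;return (C+v*(y-C[1])/v[1])*1e3
for q in ([.5801,.002,1.5838],[.5784,.0028,1.5853]):
  for n,uv in dict(h_rear_top=(62,337),h_rear_mid=(77,400),h_front_top=(86,333),h_rear_bot=(96,470),t_rear_top=(136,322),t_front_top=(159,327),t_front_mid=(159,380),t_front_bot=(159,440)).items():
    print(n,plane(S,px([uv],130,180,4,0,300)[0],q,-.008).round(1))
E
python3 e.py
```

```text
h_rear_top [-157.8   -8.   193. ]
h_rear_mid [-159.    -8.   150.8]
h_front_top [-146.5   -8.   191.4]
h_rear_bot [-159.2   -8.    99.2]
t_rear_top [-122.2   -8.   189.8]
t_front_top [-111.8   -8.   182.7]
t_front_mid [-117.4   -8.   148.3]
t_front_bot [-124.2   -8.   106.9]
h_rear_top [-158.6   -8.   191.8]
h_rear_mid [-159.8   -8.   149.5]
h_front_top [-147.3   -8.   190.2]
h_rear_bot [-160.    -8.    97.7]
t_rear_top [-122.9   -8.   188.5]
t_front_top [-112.5   -8.   181.4]
t_front_mid [-118.1   -8.   147. ]
t_front_bot [-124.9   -8.   105.4]
```

```bash
python3 plan.py .581 -.143 .25 1.5845 20
```

```text
n 20 xyz cm [-0.551  0.595  0.004] ang [ 0.0002 -0.0001 -0.0785] | now [0.5791 0.0029 0.2508] [ 3.1408 -0.0036  0.0136] F [-0.4  0.   0.9] w 8.49 t 12.32
```

send_rows([
  {"xyz":[-0.551,0.595,0],"angular":[0,0,-0.0785]},
  {"xyz":[-0.551,0.595,0],"angular":[0,0,-0.0785]},
  {"xyz":[-0.551,0.595,0],"angular":[0,0,-0.0785]},
  {"xyz":[-0.551,0.595,0],"angular":[0,0,-0.0785]},
  {"xyz":[-0.551,0.595,0],"angular":[0,0,-0.0785]},
  {"xyz":[-0.551,0.595,0],"angular":[0,0,-0.0785]},
  {"xyz":[-0.551,0.595,0],"angular":[0,0,-0.0785]},
  {"xyz":[-0.551,0.595,0],"angular":[0,0,-0.0785]},
  {"xyz":[-0.551,0.595,0],"angular":[0,0,-0.0785]},
  {"xyz":[-0.551,0.595,0],"angular":[0,0,-0.0785]},
])

```text
t: 13.15
ee_pos: [0.5489, -0.0707, 0.2479]
eef_rot: [-3.14, 0.001, 0.802]
contact_force: [0.2, -0.2, 0.5]
width: 0.998
```

send_rows([
  {"xyz":[-0.551,0.595,0],"angular":[0,0,-0.0785]},
  {"xyz":[-0.551,0.595,0],"angular":[0,0,-0.0785]},
  {"xyz":[-0.551,0.595,0],"angular":[0,0,-0.0785]},
  {"xyz":[-0.551,0.595,0],"angular":[0,0,-0.0785]},
  {"xyz":[-0.551,0.595,0],"angular":[0,0,-0.0785]},
  {"xyz":[-0.551,0.595,0],"angular":[0,0,-0.0785]},
  {"xyz":[-0.551,0.595,0],"angular":[0,0,-0.0785]},
  {"xyz":[-0.551,0.595,0],"angular":[0,0,-0.0785]},
  {"xyz":[-0.551,0.595,0],"angular":[0,0,-0.0785]},
  {"xyz":[-0.551,0.595,0],"angular":[0,0,-0.0785]},
])

```text
t: 13.98
ee_pos: [0.5804, -0.1433, 0.2478]
eef_rot: [-3.14, -0.001, 1.587]
contact_force: [-1.2, 0.0, -0.6]
width: 0.996
```

send_rows([
  {"xyz":[0,0,0],"angular":[0,0,0]},
  {"xyz":[0,0,0],"angular":[0,0,0]},
  {"xyz":[0,0,0],"angular":[0,0,0]},
  {"xyz":[0,0,0],"angular":[0,0,0]},
  {"xyz":[0,0,0],"angular":[0,0,0]},
  {"xyz":[0,0,0],"angular":[0,0,0]},
  {"xyz":[0,0,0],"angular":[0,0,0]},
  {"xyz":[0,0,0],"angular":[0,0,0]},
  {"xyz":[0,0,0],"angular":[0,0,0]},
  {"xyz":[0,0,0],"angular":[0,0,0]},
])

```text
t: 14.82
ee_pos: [0.5807, -0.1431, 0.2488]
eef_rot: [3.142, 0.0, 1.584]
contact_force: [-0.3, -0.4, -0.3]
width: 0.996
```

```bash
python3 wr.py w6; python3 plan.py .581 -.143 .129 1.5845 10
python3 - <<'E'
import cv2,numpy as np
from fit import *; from wr import *
d=np.load("pics/w6.npz");q=[.579,.0026,1.5845]
i=cv2.imread("pics/w6.png")
for X in(-.160,-.117):
  for y in(-.008,.008): 
    u=(wproj(d,W(q,[X,y,.150]))[0]+.5)/.64; cv2.circle(i,tuple(int(a) for a in u),2,(0,255,0),-1); print(X,y,u.round())
cv2.imwrite("pics/w6b.png",i)
E
```

```text
[ 0.5807 -0.1431  0.2488] [3.1416 0.     1.5835] w 8.506311917341023 t 14.8167
n 10 xyz cm [1.000e-03 3.000e-03 1.198e+00] ang [-0.     -0.     -0.0001] | now [ 0.5807 -0.1431  0.2488] [-3.1416 -0.      1.5835] F [-0.2  0.3  0.5] w 8.51 t 14.87
-0.16 -0.008 [375. 317.]
-0.16 0.008 [374. 289.]
-0.117 -0.008 [452. 317.]
-0.117 0.008 [453. 289.]
```

View pics/w6b.png

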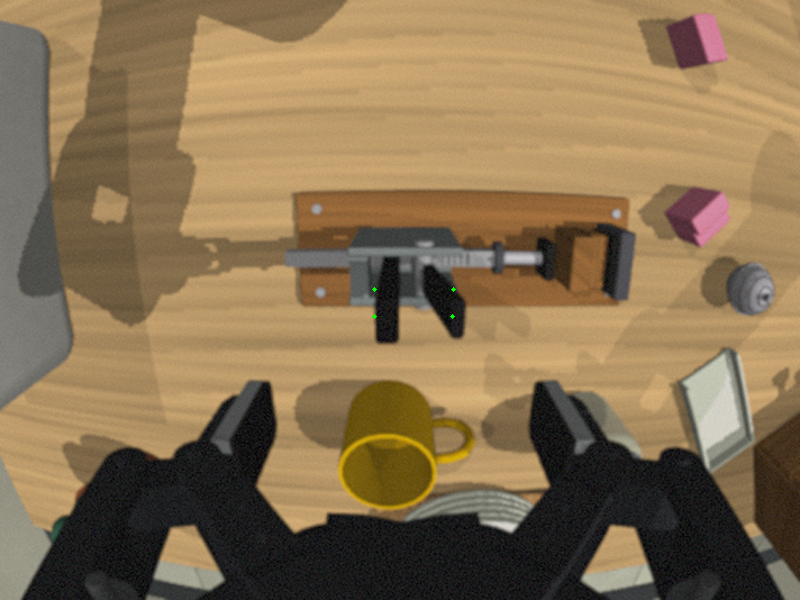

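Handle and trigger sit between the fingers as predicted, with the mug clear of the path. I'll descend.

send_rows([
  {"xyz":[0,0,1.2],"angular":[0,0,0]},
  {"xyz":[0,0,1.3],"angular":[0,0,0]},
  {"xyz":[0,0,1.3],"angular":[0,0,0]},
  {"xyz":[0,0,1.3],"angular":[0,0,0]},
  {"xyz":[0,0,1.3],"angular":[0,0,0]},
  {"xyz":[0,0,1.3],"angular":[0,0,0]},
  {"xyz":[0,0,1.3],"angular":[0,0,0]},
  {"xyz":[0,0,1.3],"angular":[0,0,0]},
  {"xyz":[0,0,1.0],"angular":[0,0,0]},
  {"xyz":[0,0,0.7],"angular":[0,0,0]},
])

```text
t: 15.7
ee_pos: [0.5805, -0.143, 0.1277]
eef_rot: [-3.141, -0.0, 1.584]
contact_force: [-0.3, 0.4, 0.4]
width: 0.996
```

```bash
cat > m.py <<'E'
import sys,cv2,numpy as np
from workcell import bot,capture
n=sys.argv[1];o=bot.observe();print(o["ee_pos"].round(4),o["contact_force"].round(1),"w",round(o["width"]*85.4,1),"t",o["t"])
for k in("scene","side","wrist"):cv2.imwrite(f"pics/{n}_{k}.png",capture(k)["image"][:,:,::-1])
E
python3 m.py p0
```

```text
[ 0.5805 -0.143   0.1277] [-0.3  0.4  0.4] w 85.0 t 15.7
```

send_rows([
  {"xyz":[0,0,0],"angular":[0,0,0]},
  {"xyz":[0,0,0],"angular":[0,0,0]},
  {"xyz":[0,0,0],"angular":[0,0,0]},
  {"xyz":[0,0,0],"angular":[0,0,0]},
  {"xyz":[0,0,0],"angular":[0,0,0]},
  {"xyz":[0,0,0],"angular":[0,0,0]},
  {"xyz":[0,0,0],"angular":[0,0,0]},
  {"xyz":[0,0,0],"angular":[0,0,0]},
  {"xyz":[0,0,0],"angular":[0,0,0]},
  {"xyz":[0,0,0],"angular":[0,0,0]},
], grip=2.0, grip_force=40)

```text
t: 16.68
ee_pos: [0.5811, -0.1438, 0.1302]
eef_rot: [3.139, 0.001, 1.583]
contact_force: [-0.3, -4.1, 8.0]
width: 0.301
```

```bash
python3 m.py p1
python3 - <<'E'
import cv2,numpy as np
r=[]
for n in("p0","p1"):
    w=cv2.imread(f"pics/{n}_wrist.png")[130:230,170:430]; s=cv2.imread(f"pics/{n}_scene.png")[190:245,175:265]
    r.append(np.hstack([cv2.resize(w,(460,300),interpolation=cv2.INTER_CUBIC),cv2.resize(s,(340,300),interpolation=cv2.INTER_CUBIC)]))
cv2.imwrite("pics/crop5.png",np.vstack(r))
E
```

```text
[ 0.5811 -0.1438  0.1302] [-0.3 -4.1  8. ] w 25.7 t 16.6833
```

View pics/crop5.png

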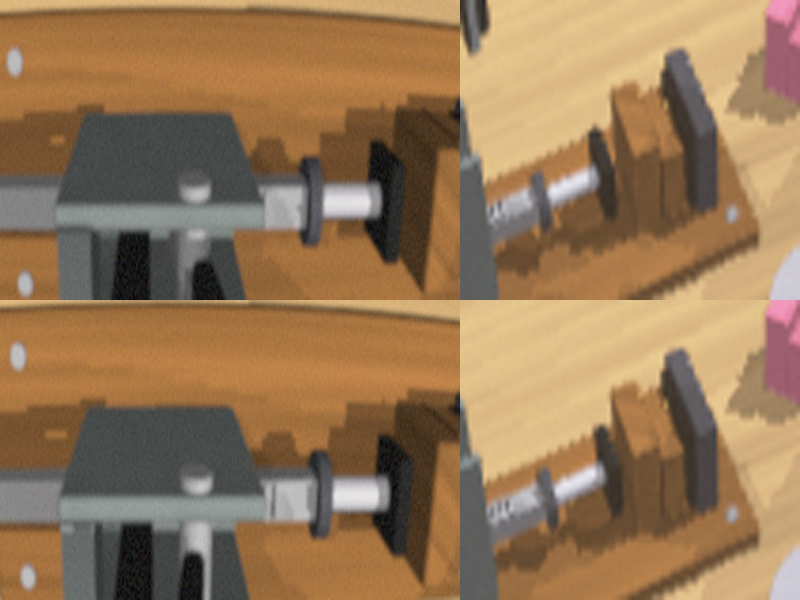

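The trigger is fully squeezed and the rod moved about one tooth. To save views, I'll track the collar, pad and pull numerically along the clamp axis in the fixed camera.

```bash
cat > tr.py <<'E'
import sys; from fit import *; import cv2
q=[.579,.0026,1.5845]
a,b=pr(S,W(q,[[-.05,0,.04],[0,0,.04]]));ax=(b-a)/50 # px per mm
pw=lambda n:(cv2.imread(f"pics/{n}_scene.png") if n!="p" else 0)
R={"collar":(191,219,10,15),"pad":(208,211,9,21),"pull":(220,204,14,30),"jaw":(232,198,14,32)}
k=8
up_=lambda im:cv2.resize(im,None,fx=k,fy=k,interpolation=cv2.INTER_CUBIC)
def tr(n0,n):
    A,B=pw(n0),pw(n);o=[]
    for nm,(x,y,w,h) in R.items():
        T=up_(A[y:y+h,x:x+w]);m=12
        I=up_(B[y-m:y+h+m,x-m:x+w+m]);r=cv2.matchTemplate(I,T,cv2.TM_CCOEFF_NORMED)
        best=None   # search along clamp axis only
        for s in np.arange(-2,24,.1):
            u=(m+ax*s)*k;i,j=int(round(u[1])),int(round(u[0]))
            if 0<=i<r.shape[0] and 0<=j<r.shape[1] and (best is None or r[i,j]>best[1]): best=(s,r[i,j])
        o.append(f"{nm} {best[0]:.1f}mm({best[1]:.2f})")
    print(n,o)
for n in sys.argv[2:]: tr(sys.argv[1],n)
E
python3 tr.py p0 p0 p1
python3 - <<'E'
import sys;sys.argv=["e"]
exec(open("e.py").read().split("for q in")[0])
q=[.579,.0026,1.5845]
# crop5 top-right: pad right(front face) near edge bottom, pull pad-side bottom edge etc.
f=lambda u,v:(175+(u-460+.5)/(340/90)-.5,190+(v+.5)/(300/55)-.5)
print("pad front near edge",plane(S,f(614,205),q,-.015),"pull pad-side near",plane(S,f(636,200),q,-.022),"jaw face near",plane(S,f(694,195),q,-.028),"pull jaw side near",plane(S,f(684,200),q,-.022))
E
```

```text
p0 ['collar -0.1mm(1.00)', 'pad -0.1mm(1.00)', 'pull -0.1mm(1.00)', 'jaw -0.1mm(1.00)']
p1 ['collar 4.3mm(0.98)', 'pad 3.7mm(0.92)', 'pull -0.1mm(1.00)', 'jaw -0.1mm(1.00)']
pad front near edge [-28.89317591 -15.          28.72863293] pull pad-side near [-16.57652229 -22.          33.28350987] jaw face near [ 19.70184226 -28.          25.83145229] pull jaw side near [ 15.04475569 -22.          18.71777303]
```

send_rows([
  {"xyz":[0,0,0],"angular":[0,0,0]},
  {"xyz":[0,0,0],"angular":[0,0,0]},
  {"xyz":[0,0,0],"angular":[0,0,0]},
  {"xyz":[0,0,0],"angular":[0,0,0]},
  {"xyz":[0,0,0],"angular":[0,0,0]},
  {"xyz":[0,0,0],"angular":[0,0,0]},
  {"xyz":[0,0,0],"angular":[0,0,0]},
  {"xyz":[0,0,0],"angular":[0,0,0]},
  {"xyz":[0,0,0],"angular":[0,0,0]},
  {"xyz":[0,0,0],"angular":[0,0,0]},
], grip=7.0)

```text
t: 17.67
ee_pos: [0.5807, -0.1431, 0.1288]
eef_rot: [-3.142, 0.0, 1.584]
contact_force: [0.7, -0.3, 0.0]
width: 0.817
```

send_rows([
  {"xyz":[0,0,0],"angular":[0,0,0]},
  {"xyz":[0,0,0],"angular":[0,0,0]},
  {"xyz":[0,0,0],"angular":[0,0,0]},
  {"xyz":[0,0,0],"angular":[0,0,0]},
  {"xyz":[0,0,0],"angular":[0,0,0]},
  {"xyz":[0,0,0],"angular":[0,0,0]},
  {"xyz":[0,0,0],"angular":[0,0,0]},
  {"xyz":[0,0,0],"angular":[0,0,0]},
  {"xyz":[0,0,0],"angular":[0,0,0]},
  {"xyz":[0,0,0],"angular":[0,0,0]},
], grip=2.0)

```text
t: 18.5
ee_pos: [0.581, -0.1438, 0.1299]
eef_rot: [3.14, 0.001, 1.583]
contact_force: [-2.2, -4.1, 8.3]
width: 0.299
```

```bash
python3 m.py p2; python3 tr.py p0 p1 p2
```

```text
[ 0.581  -0.1438  0.1299] [-2.2 -4.1  8.3] w 25.5 t 18.5
p1 ['collar 4.3mm(0.98)', 'pad 3.7mm(0.92)', 'pull -0.1mm(1.00)', 'jaw -0.1mm(1.00)']
p2 ['collar 9.6mm(0.98)', 'pad 9.6mm(0.84)', 'pull -0.1mm(1.00)', 'jaw -0.1mm(1.00)']
```

send_rows([
  {"xyz":[0,0,0],"angular":[0,0,0]},
  {"xyz":[0,0,0],"angular":[0,0,0]},
  {"xyz":[0,0,0],"angular":[0,0,0]},
  {"xyz":[0,0,0],"angular":[0,0,0]},
  {"xyz":[0,0,0],"angular":[0,0,0]},
  {"xyz":[0,0,0],"angular":[0,0,0]},
  {"xyz":[0,0,0],"angular":[0,0,0]},
  {"xyz":[0,0,0],"angular":[0,0,0]},
  {"xyz":[0,0,0],"angular":[0,0,0]},
  {"xyz":[0,0,0],"angular":[0,0,0]},
], grip=7.0)

```text
t: 19.48
ee_pos: [0.5807, -0.1431, 0.1288]
eef_rot: [3.142, 0.0, 1.584]
contact_force: [-0.6, -0.3, -0.4]
width: 0.816
```

send_rows([
  {"xyz":[0,0,0],"angular":[0,0,0]},
  {"xyz":[0,0,0],"angular":[0,0,0]},
  {"xyz":[0,0,0],"angular":[0,0,0]},
  {"xyz":[0,0,0],"angular":[0,0,0]},
  {"xyz":[0,0,0],"angular":[0,0,0]},
  {"xyz":[0,0,0],"angular":[0,0,0]},
  {"xyz":[0,0,0],"angular":[0,0,0]},
  {"xyz":[0,0,0],"angular":[0,0,0]},
  {"xyz":[0,0,0],"angular":[0,0,0]},
  {"xyz":[0,0,0],"angular":[0,0,0]},
], grip=2.0)

```text
t: 20.32
ee_pos: [0.581, -0.1438, 0.1299]
eef_rot: [3.14, 0.001, 1.583]
contact_force: [-1.6, -4.2, 7.2]
width: 0.298
```

```bash
python3 m.py p3; python3 tr.py p0 p3
```

```text
[ 0.581  -0.1438  0.1299] [-1.6 -4.2  7.2] w 25.4 t 20.3167
p3 ['collar 14.6mm(0.98)', 'pad 12.2mm(0.85)', 'pull 0.5mm(0.97)', 'jaw -0.1mm(1.00)']
```

send_rows([
  {"xyz":[0,0,0],"angular":[0,0,0]},
  {"xyz":[0,0,0],"angular":[0,0,0]},
  {"xyz":[0,0,0],"angular":[0,0,0]},
  {"xyz":[0,0,0],"angular":[0,0,0]},
  {"xyz":[0,0,0],"angular":[0,0,0]},
  {"xyz":[0,0,0],"angular":[0,0,0]},
  {"xyz":[0,0,0],"angular":[0,0,0]},
  {"xyz":[0,0,0],"angular":[0,0,0]},
  {"xyz":[0,0,0],"angular":[0,0,0]},
  {"xyz":[0,0,0],"angular":[0,0,0]},
], grip=7.0)

```text
t: 21.3
ee_pos: [0.5807, -0.1431, 0.1288]
eef_rot: [-3.142, 0.0, 1.584]
contact_force: [-0.6, 0.6, -0.5]
width: 0.817
```

send_rows([
  {"xyz":[0,0,0],"angular":[0,0,0]},
  {"xyz":[0,0,0],"angular":[0,0,0]},
  {"xyz":[0,0,0],"angular":[0,0,0]},
  {"xyz":[0,0,0],"angular":[0,0,0]},
  {"xyz":[0,0,0],"angular":[0,0,0]},
  {"xyz":[0,0,0],"angular":[0,0,0]},
  {"xyz":[0,0,0],"angular":[0,0,0]},
  {"xyz":[0,0,0],"angular":[0,0,0]},
  {"xyz":[0,0,0],"angular":[0,0,0]},
  {"xyz":[0,0,0],"angular":[0,0,0]},
], grip=2.0)

```text
t: 22.13
ee_pos: [0.581, -0.1438, 0.13]
eef_rot: [3.14, 0.001, 1.583]
contact_force: [-1.2, -4.7, 8.1]
width: 0.3
```

```bash
python3 m.py p4; python3 tr.py p0 p4; sed -i 's/_scene.png/_side.png/; s/pr(S/pr(D/' tr.py
python3 - <<'E'
from fit import *
q=[.579,.0026,1.5845]
for n,P in dict(pad=(-.03,0,.04),pull=(0,0,.06),pulltopmid=(-.009,0,.062),jaw=(.02,0,.064)).items(): print(n,pr(S,W(q,P)).round(1),pr(D,W(q,P)).round(1))
E
python3 - <<'E'
import cv2,numpy as np
r=[]
for n in("p0","p3","p4"):
    w=cv2.imread(f"pics/{n}_wrist.png")[160:230,310:450]; s=cv2.imread(f"pics/{n}_scene.png")[197:242,180:260]
    r.append(np.hstack([cv2.resize(w,(400,200),interpolation=cv2.INTER_CUBIC),cv2.resize(s,(400,200),interpolation=cv2.INTER_CUBIC)]))
cv2.imwrite("pics/crop6.png",np.vstack(r))
E
```

```text
[ 0.581  -0.1438  0.13  ] [-1.2 -4.7  8.1] w 25.7 t 22.1333
p4 ['collar 19.7mm(0.97)', 'pad 12.2mm(0.85)', 'pull 0.5mm(0.97)', 'jaw -0.1mm(1.00)']
pad [[212.4 219.8]] [[249.4 253.8]]
pull [[223.8 210.1]] [[248.3 238.4]]
pulltopmid [[220.2 210.6]] [[248.7 240.9]]
jaw [[231.6 206.4]] [[247.7 230.8]]
```

View pics/crop6.png

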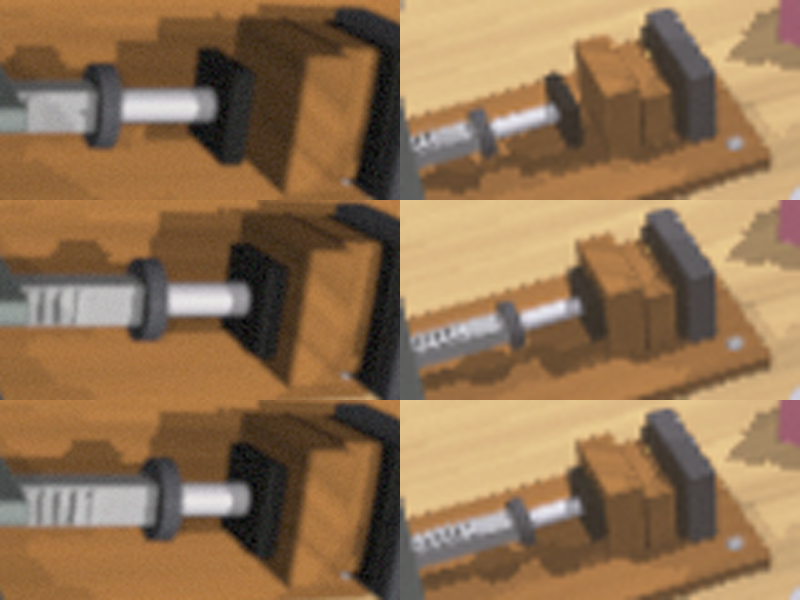

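The pad and pull look the same after pumps 3 and 4, while the collar advanced 5 mm and the stem shortened, so the spring is giving. One numeric check on how far the pull moved, with a template that leaves out the jaw.

Run:
```python
import cv2,numpy as np
from fit import *
q=[.579,.0026,1.5845];k=8
U=lambda i:cv2.resize(i,None,fx=k,fy=k,interpolation=cv2.INTER_CUBIC)
def m(a,b,v,box,mg=6):
    x,y,w,h=box;A=cv2.imread(f"pics/{a}_{v}.png");B=cv2.imread(f"pics/{b}_{v}.png")
    r=cv2.matchTemplate(U(B[y-mg:y+h+mg,x-mg:x+w+mg]),U(A[y:y+h,x:x+w]),cv2.TM_CCOEFF_NORMED)
    _,s,_,l=cv2.minMaxLoc(r);return (np.array(l)/k-mg).round(2).tolist(),round(s,3)
a,b=pr(S,W(q,[[-.02,0,.05],[0,0,.05]]));print("scene px/mm",(b-a)/20)
a,b=pr(D,W(q,[[-.02,0,.05],[0,0,.05]]));print("side px/mm",(b-a)/20)
for b in("p1","p2","p3","p4"):
    print(b,"pull scene glue/step",m("p0",b,"scene",(222,208,12,22)),m("p0",b,"scene",(225,207,8,12)),"side top",m("p0",b,"side",(238,232,22,10)))
print("p3-p4: pull",m("p3","p4","scene",(215,203,18,28)),"pad",m("p3","p4","scene",(210,211,9,20)),"collar",m("p3","p4","scene",(197,217,12,15)))
print("wrist p1-p4 (same arm pose): collar",m("p1","p4","wrist",(342,180,18,36),24),"pad",m("p1","p4","wrist",(378,178,16,42),24),"pull",m("p1","p4","wrist",(413,168,22,50),12),"body",m("p1","p4","wrist",(205,168,100,36),6))
```

```text
scene px/mm [ 0.39699299 -0.12674618]
side px/mm [-0.03444439 -0.33865773]
p1 pull scene glue/step ([0.0, 0.0], 0.997) ([0.0, 0.0], 0.997) side top ([-0.12, -1.12], 0.959)
p2 pull scene glue/step ([0.0, 0.0], 0.996) ([0.0, 0.0], 0.997) side top ([-0.12, -1.0], 0.966)
p3 pull scene glue/step ([0.25, -0.12], 0.974) ([0.12, -0.25], 0.962) side top ([0.0, -1.0], 0.967)
p4 pull scene glue/step ([0.25, -0.12], 0.974) ([0.12, -0.38], 0.962) side top ([-0.38, -1.12], 0.959)
p3-p4: pull ([0.0, 0.0], 0.998) pad ([0.0, 0.0], 0.999) collar ([2.0, -0.62], 0.989)
wrist p1-p4 (same arm pose): collar ([15.75, 0.0], 0.972) pad ([7.0, 0.12], 0.995) pull ([1.0, -0.12], 0.983) body ([-0.12, 0.25], 0.995)
```

```bash
python3 -c "
from workcell import bot
o=bot.observe();print(o['t'],o['width'],o['contact_force']);print(bot.finish_job())"
```

```text
22.2833 0.30310703694265645 [-1.63271048 -3.57701742  7.18126962]
the job is handed in; nothing more can be done
None
```

I stood the wooden pull upright on the board between the jaw and the pad and let go. Then I pumped the trigger four times and handed the job in at 22.3 s with the trigger still squeezed.

- **Placing:** After release the camera views showed the pull upright, centred and square, clear of both the pad and the jaw.
- **Clamping:** Over the last pump the rod went forward 5 mm while the pad and pull did not move, so the pull is held against the jaw. I estimate the spring is compressed about 7.5–8.5 mm, which is 6–7 N.
- **Pump count:** After the third pump the spring had probably already given about 2–3 mm. I could not tell this clearly until I compared it with the fourth, so the squeeze is one tooth more than the bare minimum.
- **Checks that disagreed:** I expected a gap of roughly 5 mm between the pull and the jaw, but the pull moved only about 1 mm before stopping. Tracking the top of the pull in the side camera was too noisy to use. By then I had used all 12 picture views, so the final check was by numbers only.
- **Forces and bystanders:** The largest wrist force I saw was about 9 N. I touched nothing else on the shelf that I know of, but I did not take a final picture of all the bystanders.

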